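# Lock the loaded tube carousel

### The job

Of the two round test-tube carousels, the one holding test tubes is unlocked: take the winged steel spring collar at the top of its spindle, pull it straight up against its spring, turn it clockwise (seen from above) a little less than a quarter turn, about 70 degrees, and let it go so that it springs fully down into its deep slots and is locked. Leave the collar of the empty carousel alone.

Things in the scene. Friction and masses are not known exactly. Their poses are not given: they have to be found in the camera images.
- rack_collar (a point): Winged steel collar on top of the carousel with tubes: bar 62 mm long (x axis), 26 wide (y axis, the flat faces to grip), 36 high. Point: on the upright spindle axis, 24 mm above the bar's underside, 12 below its top, about 239 mm over the table unlocked, 229 locked; moves with the collar, z up. The crown under it (64 mm wide) is 14 mm (locked 4) below the bar; all else near is under 190 mm high.
- rack_lift (a joint): Height of that collar (m): 0 = fully down in its deep slots (locked), 0.010 = resting on the unlocked shelf, 0.030 = end of travel. A spring pushes it down (with its weight about 5.5 N at 0, 7.5 N at 0.010, 9.5 N at 0.020). It passes the ridge between shelf and slots only above 0.016: pull it up about 12 mm from the shelf (more than 6, less than 20).
- rack_turn (a joint): Turn of that collar about its upright spindle (rad), growing counterclockwise seen from above: 0 = in line with the deep slots (it drops in from -0.3, a stop, to about 0.25), 1.1 to 1.3 = unlocked on its shelf; so turn it clockwise by its reading. It turns easily when lifted, and cannot pass the ridge (at about 0.6) otherwise. The carousel itself is fixed.
- spare_collar (a point): The like collar of the empty carousel (no tubes), also unlocked, to be left alone: same sizes, point and axes. Both carousels are fixed to the table: white discs 196 mm across on a brown spindle, holes and tubes in a ring of 78 mm radius.
There are look-alikes about, which are no part of the job. Leave any blue or yellow look-alike of the part that bears rack_collar alone.

How it is judged:
On the way:
1. the loaded carousel's collar is pulled up off its shelf (value of joint rack_lift above 0.0145 m), for 0.1 s.
At the end, for the whole second after the job is handed in: The loaded carousel's collar is turned to its deep slots (within 0.35 rad of 0), down to within 3 mm of fully home, and released (value of joint rack_lift below 0.003 m and value of joint rack_turn between -0.35 and 0.35 rad); the robot touches nothing.
It fails at once if the empty carousel's collar is lifted or moved by more than 4 mm (distance of spare_collar from where it was at the start of the episode above 0.004 m).
It also fails if it takes over 35 s, if anything falls off the work surface, if the arm or the gripper's body presses on something with over 40 N, if the wrist force passes 120 N, or if a joint passes its speed limit or range.

### The arm

A 6-joint arm with a two-finger parallel gripper is mounted at the origin on the work surface. World frame = base frame: x ahead of the robot, y to its left, z up, the work surface at z = 0. Lengths are in m, angles in rad, forces in N, time in s.
With the tool pointing down it reaches from about 0.325 to 0.85 m from the base axis. Payload 15.5 kg.
Tool frame: the origin (TCP) lies at the very end of the fingers, on their centre line; the grasp point (between the pads) lies 19 mm behind it (grasp_offset is the distance from the TCP to the grasp point, in m); z points along the fingers, y is the line along which they close (so a half turn about z gives the same grasp; the last joint's range is limited). The gripper opens to 91 mm and grips with 3 to 60 N. Pads are 32 mm wide; open, the fingers measure 118 mm over their backs; the gripper's body (76 mm by 178 mm) begins 60 mm behind the grasp point.
Start: joints at [1.03, 0.494, 1.345, -0, 1.302, -0.096], TCP at [0.269, 0.564, 0.214] pointing down, gripper open.
Joint ranges: [-2.91, 2.91], [-0.82, 2.16], [0.22, 2.67], [-1.22, 4.37], [0.12, 2.79], [-3.08, 3.08]. Speed limits (rad/s): [1.89, 1.89, 2.57, 3.01, 3.01, 3.01].

### API

Orientations are given as a 3x3 rotation matrix whose columns are the frame's x, y, z axes.
In Python, from cell import * gives the robot as it stands.
- The arm moves only by the tool step_arm, never from a script. Its argument "motion" is a list of rows, each a list of 7 numbers: the shift along the tool's x, y, z as a fraction of full scale, then the turn, a rotation vector about the tool's x, y, z as a fraction of full scale, then the closure, from -1 (fully open) to 1 (shut). A call has 1 to 10 rows; each row shifts and turns the commanded pose from where the row before left it, along the tool's axes as they then stand; what a row does not reach is not made up. Full scale, the value 1, is 100 mm for a shift and pi rad for a turn. A row lasts 1/12 s, in which the tool goes at most 41.7 mm and 7.16 degrees, less where a joint would pass 70% of its speed; a pose out of reach is approached as far as the arm can. A call with a number of a shift or a turn outside -1 to 1 is refused whole. A call with a gripper value outside its range is refused whole. The fingers move at their own pace and stop on an object; "newtons" is the grip in N (left out, the last holds). Time passes only in rows, so rows that do not move let the fingers close. It gives the time, the measured TCP pose, the force, the opening and the grip force at its end, in the units of the state.
- sense(): the state, without advancing time (a new reading comes with each control period).
- grab_frame(name): name is "side" or "top"; returns (picture, depth): 400x640x3 uint8, red, green, blue; 400x640 float32, m along the optical axis (not along the pixel's ray), 0 where there is no reading.
- get_calibration(name): a dict with "fx", "fy", "cx", "cy" (pixels), "dist" ([k1, k2, p1, p2, k3] as OpenCV has them; the pictures are not rectified), "position" and "attitude" of the camera in the world. Camera axes: x right, y up, looking along -z (the intrinsics and any distortion apply to the point x, -y, -z); pixel columns grow to the right and rows downward; lengths in m; the calibration is good to about 2 mm. A picture is of the moment at which its call begins. get_calibration takes no time and is no camera call.
- job_done(): hands the job in; it is judged then, once.
The state is a dict: "t": time; "joints": joint angles; "dq": joint speeds; "effort": joint torques, N m; "tool_pos": TCP position; "eef_rot": TCP orientation; "force": force on the tool from outside, world axes, zero at the start; "torque": the same for the moment, N m; "gripper_width": finger opening in m; "finger_force": force on a finger pad.
Only numpy, scipy, OpenCV 4.12 (cv2) and the standard library are available. Lean on these libraries where they do the work, as an engineer would, in place of code of your own. Each camera call takes 0.05 s, during which the arm holds its last target. There are 200 camera calls.

## Working session

There is one attempt and no reset: what is moved stays moved. The work goes in short steps, Python scripts to look and compute and a tool call to move; the robot and the scene stay as the last step left them, time stands still between calls to the robot, and variables do not carry over. Pictures are saved under pics/ and viewed, at most 10 in all, crops included, and the job is handed in when it is done.

Besides the shell and the picture viewer there is one more tool, called after "Emit:" as name(argument=value, ...), one argument or row to a line, values as JSON. step_arm: Moves the arm, as the interface text tells. Shift numbers are shares of 100 mm and turn numbers shares of pi rad, none past 1 either way. Its arguments: {"type":"object","properties":{"motion":{"type":"array","items":{"type":"array","items":{"type":"number"}}},"newtons":{"type":"number"}},"required":["motion"]}

```bash
mkdir -p pics
cat > h.py <<'E'
from cell import *
import numpy as np, cv2
def grab(n):
    p,d=grab_frame(n); np.savez('%s.npz'%n,p=p,d=d); return p,d
def world(n,uv,depth=None,z=None):
    c=get_calibration(n); K=np.array([[c['fx'],0,c['cx']],[0,c['fy'],c['cy']],[0,0,1.]])
    q=cv2.undistortPoints(np.array(uv,float).reshape(-1,1,2),K,np.array(c['dist'],float)).reshape(-1,2)
    r=np.c_[q[:,0],-q[:,1],-np.ones(len(q))]; R=np.array(c['attitude']); P=np.array(c['position'])
    w=r@R.T
    s=np.asarray(depth) if depth is not None else (z-P[2])/w[:,2]
    return P+w*np.reshape(s,(-1,1))
E
python3 - <<'E'
from h import *
for n in('side','top'):
    p,d=grab(n); cv2.imwrite(f'pics/{n}0.png',p[:,:,::-1]); c=get_calibration(n); print(n,c)
s=sense(); print(s['t'],s['tool_pos'],s['eef_rot'],s['gripper_width'])
E
```

```text
side {'fx': 413.61967891440383, 'fy': 413.61967891440383, 'cx': 321.0058843907752, 'cy': 198.8906739912351, 'dist': array([-0.04718378,  0.        ,  0.        ,  0.        ,  0.        ]), 'position': array([ 0.03946279, -0.12093588,  1.08993081]), 'attitude': array([[ 0.50731282,  0.7599152 , -0.40640201],
       [-0.86176044,  0.44824727, -0.23757805],
       [ 0.00162942,  0.47074756,  0.88226644]])}
top {'fx': 392.5846607925898, 'fy': 392.5846607925898, 'cx': 321.4802919625289, 'cy': 203.15822869695148, 'dist': array([0.01371051, 0.        , 0.        , 0.        , 0.        ]), 'position': array([0.3096447 , 0.12984567, 1.3391721 ]), 'attitude': array([[-0.02867571,  0.99078907, -0.13234322],
       [-0.99944497, -0.02617355,  0.02060798],
       [ 0.01695427,  0.13286072,  0.9909897 ]])}
0.1 [0.26929778 0.56362518 0.21338073] [[-9.02272401e-01  4.31166075e-01 -5.74836483e-04]
 [ 4.31166446e-01  9.02271890e-01 -9.65810535e-04]
 [ 1.02234062e-04 -1.11927439e-03 -9.99999368e-01]] 0.09128607345618278
```

View pics/top0.png

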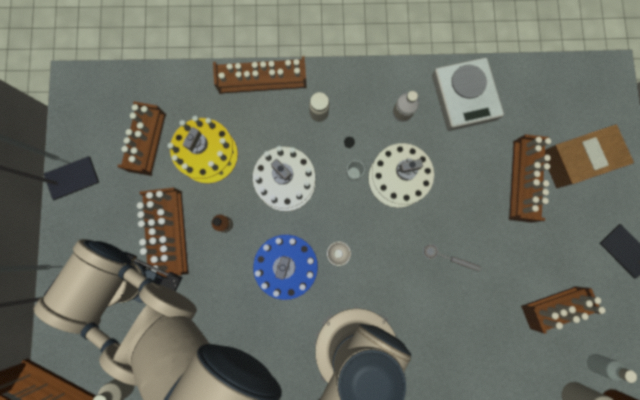

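View pics/side0.png

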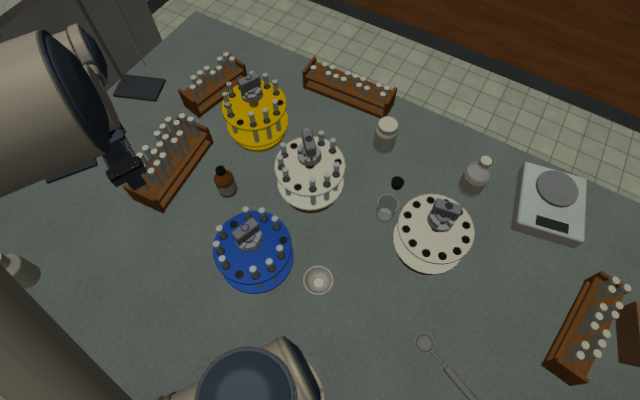

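Candidates for the collar:
- Yellow carousel: top (196,140), side (250,85).
- Blue carousel: top (284,267), side (248,233).
- White empty carousel: top (407,168), side (443,215).
- White carousel with tubes: top (282,172), side (309,147). I choose this one, and check it in a close crop.

Run:
```python
from h import *
ims=[]
for n,(u,v) in dict(side=(310,160),top=(283,178)).items():
    z=np.load(n+'.npz'); p,d=z['p'],z['d']
    ims.append(cv2.resize(p[v-45:v+45,u-45:u+45],(400,400),interpolation=cv2.INTER_CUBIC))
    vv,uu=np.mgrid[v-50:v+50,u-50:u+50]; dd=d[v-50:v+50,u-50:u+50]
    w=world(n,np.c_[uu.ravel(),vv.ravel()],dd.ravel()); ok=dd.ravel()>0
    t=w[ok&(w[:,2]>.236)&(w[:,2]<.28)]
    (c,sz,a)=cv2.minAreaRect(t[:,:2].astype(np.float32))
    q=np.linalg.svd(t[:,:2]-t[:,:2].mean(0),full_matrices=False)[2][0]
    print(n,len(t),t.mean(0),t[:,2].max(),'rect',c,sz,a,'axis deg',np.degrees(np.arctan2(q[1],q[0])))
    # disc: white, top plane points
    hsv=cv2.cvtColor(p,cv2.COLOR_RGB2HSV)[v-50:v+50,u-50:u+50].reshape(-1,3)
    m=ok&(hsv[:,1]<50)&(hsv[:,2]>170); print('white z',np.percentile(w[m,2],[10,50,90]))
    h=np.median(w[m,2]); m&=abs(w[m,2].mean()*0+w[:,2]-h)<.01; print('disc',cv2.minEnclosingCircle(w[m][:,:2].astype(np.float32)))
cv2.imwrite('pics/crop.png',np.hstack(ims)[:,:,::-1])
```

```text
side 243 [0.5553919  0.21600322 0.24856837] 0.25489036521088493 rect (0.5585801005363464, 0.21788479387760162) (0.06353200972080231, 0.026760883629322052) 44.42562484741211 axis deg -135.66942388790207Traceback (most recent call last):
  File "<stdin>", line 14, in <module>
    return _quantile_unchecked(
        a, q, axis, out, overwrite_input, method, keepdims, weights)
    return _ureduce(a,
                    func=_quantile_ureduce_func,
    ...<5 lines>...
                    overwrite_input=overwrite_input,
                    method=method)
    r = func(a, **kwargs)
    result = _quantile(arr,
                       quantiles=q,
    ...<2 lines>...
                       out=out,
                       weights=wgt)
    slices_having_nans = np.isnan(arr[-1, ...])
                                  ~~~^^^^^^^^^
IndexError: index -1 is out of bounds for axis 0 with size 0
```

Run:
```python
from h import *
ims=[]
for n,(u,v) in dict(side=(310,160),top=(283,178)).items():
    z=np.load(n+'.npz'); p,d=z['p'],z['d']
    ims.append(cv2.resize(p[v-45:v+45,u-45:u+45],(400,400),interpolation=cv2.INTER_CUBIC))
    vv,uu=np.mgrid[v-50:v+50,u-50:u+50]; dd=d[v-50:v+50,u-50:u+50]
    w=world(n,np.c_[uu.ravel(),vv.ravel()],dd.ravel())
    t=w[(dd.ravel()>0)&(w[:,2]>.24)&(w[:,2]<.28)]
    print(n,len(t),np.median(t[:,2]),cv2.minAreaRect(t[:,:2].astype(np.float32)))
cv2.imwrite('pics/crop.png',np.hstack(ims)[:,:,::-1])
s=sense();R=s['eef_rot'];print(R.T@(np.array([.558,.218,.33])-s['tool_pos']),np.degrees(np.arctan2(R[1,1],R[0,1])))
```

```text
side 231 0.2494785745178657 ((0.5589001178741455, 0.21819806098937988), (0.06263300031423569, 0.026746544986963272), 44.47075653076172)
top 198 0.24916718942799654 ((0.5570205450057983, 0.22112604975700378), (0.06233114004135132, 0.026245079934597015), 44.0338134765625)
[-0.40949811 -0.18749981 -0.11645134] 64.4583978932895
```

View pics/crop.png

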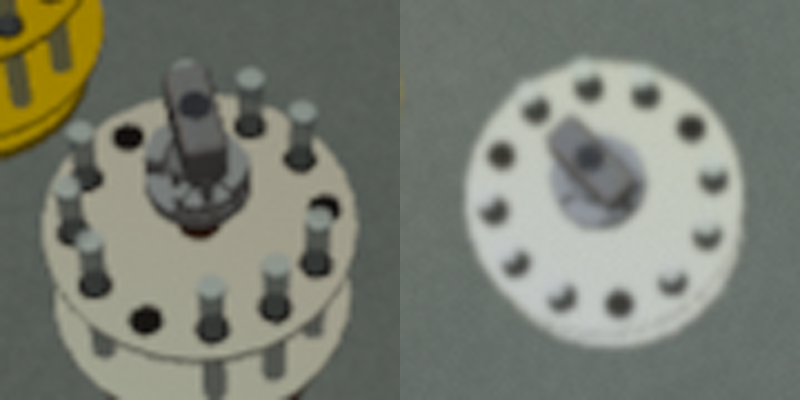

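The crop shows the white disc with tubes in it. The steel collar has its bar running toward +x+y, at about (195,105) in the side half and (590,160) in the top half. The two views agree to within 4 mm on size (62x26), top height and centre (0.558, 0.2195), with the bar at 44.3°.

Emit:
step_arm(
  motion=[
    [0,0,-0.39,0,0,0,-1],
    [0,0,-0.39,0,0,0,-1],
    [0,0,-0.39,0,0,0,-1],
    [-0.34,-0.155,0,0,0,0,-1],
    [-0.34,-0.155,0,0,0,0,-1],
    [-0.34,-0.155,0,0,0,0,-1],
    [-0.34,-0.155,0,0,0,0,-1],
    [-0.34,-0.155,0,0,0,0,-1],
    [-0.34,-0.155,0,0,0,0,-1],
    [-0.34,-0.155,0,0,0,0,-1],
  ],
)

```text
t: 0.93
tool_pos: [0.4381, 0.3617, 0.3307]
eef_rot: [[-0.902, 0.431, -0.0], [0.431, 0.902, -0.0], [0.0, -0.0, -1.0]]
force: [0.6, 1.2, -1.0]
gripper_width: 0.091
finger_force: 0.0
```

Emit:
step_arm(
  motion=[
    [-0.34,-0.155,0,0,0,0,-1],
    [-0.34,-0.155,0,0,0,0,-1],
    [-0.34,-0.155,0,0,0,0,-1],
    [-0.34,-0.155,0,0,0,0,-1],
    [-0.34,-0.155,0,0,0,0,-1],
    [0,0,0,0,0,-0.0388,-1],
    [0,0,0,0,0,-0.0388,-1],
    [0,0,0,0,0,-0.0388,-1],
    [0,0,0,0,0,-0.0388,-1],
    [0,0,0,0,0,-0.0388,-1],
  ],
)

```text
t: 1.77
tool_pos: [0.5573, 0.22, 0.3305]
eef_rot: [[-0.986, -0.169, -0.001], [-0.169, 0.986, -0.0], [0.001, -0.0, -1.0]]
force: [-0.8, 0.0, -0.2]
gripper_width: 0.0913
finger_force: 0.0
```

Emit:
step_arm(
  motion=[
    [0,0,0,0,0,-0.0388,-1],
    [0,0,0,0,0,-0.0388,-1],
    [0,0,0,0,0,-0.0388,-1],
    [0,0,0,0,0,-0.0388,-1],
    [0,0,0,0,0,-0.0388,-1],
    [0,0,0,0,0,0,-1],
    [0,0,0,0,0,0,-1],
  ],
)

```text
t: 2.35
tool_pos: [0.5573, 0.2202, 0.3306]
eef_rot: [[-0.718, -0.696, -0.001], [-0.696, 0.718, -0.0], [0.001, 0.0, -1.0]]
force: [0.1, -0.3, -0.1]
gripper_width: 0.0912
finger_force: 0.0
```

```bash
cat > st.py <<'E'
from h import *
s=sense();R=s['eef_rot'];print(s['t'],s['tool_pos'],'to go',R.T@(np.array([.558,.2195,.220])-s['tool_pos']),np.degrees(np.arctan2(R[1,1],R[0,1])),R[:,2],s['joints'],s['force'],s['gripper_width'],s['finger_force'])
E
python3 st.py
```

```text
2.35 [0.55725965 0.22015156 0.33063311] to go [-0.00013909 -0.00101549  0.11063276] 134.07289524994246 [-5.95929017e-04 -1.69286342e-04 -9.99999808e-01] [ 2.76605794e-01  3.70048364e-01  1.23161563e+00 -1.07991194e-07
  1.54054817e+00 -2.06340774e+00] [ 0.14790055 -0.25757087 -0.07881974] 0.09124716302084511 0.0
```

Emit:
step_arm(
  motion=[
    [0,-0.01,0.25,0,0,0,-1],
    [0,0,0.25,0,0,0,-1],
    [0,0,0.2,0,0,0,-1],
    [0,0,0.15,0,0,0,-1],
    [0,0,0.15,0,0,0,-1],
    [0,0,0.1,0,0,0,-1],
    [0,0,0,0,0,0,-1],
  ],
)

```text
t: 2.93
tool_pos: [0.5571, 0.2192, 0.2189]
eef_rot: [[-0.718, -0.696, -0.003], [-0.696, 0.718, -0.001], [0.003, 0.002, -1.0]]
force: [0.6, 0.2, -0.5]
gripper_width: 0.091
finger_force: 0.0
```

Emit:
step_arm(
  motion=[
    [0,0,0,0,0,0,1],
    [0,0,0,0,0,0,1],
    [0,0,0,0,0,0,1],
    [0,0,0,0,0,0,1],
    [0,0,0,0,0,0,1],
    [0,0,0,0,0,0,1],
    [0,0,0,0,0,0,1],
    [0,0,0,0,0,0,1],
    [0,0,0,0,0,0,1],
    [0,0,0,0,0,0,1],
  ],
  newtons=35,
)

```text
t: 3.77
tool_pos: [0.5581, 0.2194, 0.2209]
eef_rot: [[-0.716, -0.698, 0.0], [-0.698, 0.716, -0.0], [0.0, -0.0, -1.0]]
force: [3.5, -3.1, 4.3]
gripper_width: 0.0275
finger_force: 3.4
```

```bash
python3 st.py
```

```text
3.7667 [0.55813545 0.21944078 0.22090816] to go [5.55490227e-05 1.37065801e-04 9.08148262e-04] 134.298058988708 [ 3.38775102e-05 -9.71049794e-05 -9.99999995e-01] [ 2.75119931e-01  4.51265924e-01  1.40115835e+00 -1.06866634e-04
  1.28916216e+00 -2.06879367e+00] [ 3.46218258 -3.08290449  4.29207393] 0.027494528530819233 3.3670301735401154
```

Emit:
step_arm(
  motion=[
    [0,0,0,0,0,0,1],
    [0,0,0,0,0,0,1],
    [0,0,0,0,0,0,1],
    [0,0,0,0,0,0,1],
  ],
)

```text
t: 4.1
tool_pos: [0.5585, 0.2191, 0.221]
eef_rot: [[-0.716, -0.698, 0.001], [-0.698, 0.716, -0.0], [-0.0, -0.001, -1.0]]
force: [3.2, -5.0, 0.6]
gripper_width: 0.0256
finger_force: 34.9
```

Emit:
step_arm(
  motion=[
    [0,0,-0.03,0,0,0,1],
    [0,0,-0.03,0,0,0,1],
    [0,0,-0.03,0,0,0,1],
    [0,0,-0.03,0,0,0,1],
    [0,0,0,0,0,0,1],
    [0,0,0,0,0,0,1],
  ],
)

```text
t: 4.6
tool_pos: [0.5584, 0.2191, 0.2324]
eef_rot: [[-0.716, -0.698, 0.0], [-0.698, 0.716, -0.001], [0.0, -0.001, -1.0]]
force: [7.7, -3.3, -10.0]
gripper_width: 0.0256
finger_force: 34.9
```

```bash
python3 st.py
```

```text
4.6 [0.55842136 0.21911112 0.23237486] to go [2.57288822e-05 5.78976879e-04 1.23745768e-02] 134.28793784288882 [ 1.07983785e-04 -6.15035804e-04 -9.99999805e-01] [ 2.74764714e-01  4.41154147e-01  1.38515249e+00 -6.42099381e-04
  1.31534901e+00 -2.06883959e+00] [  7.72781598  -3.25978013 -10.02893348] 0.02564384716669783 34.91248369216919
```

Lifted 11.4 mm, and the 10 N downward pull matches the spring. Now I turn it clockwise.

Emit:
step_arm(
  motion=[
    [0,0,0,0,0,0.038,1],
    [0,0,0,0,0,0.038,1],
    [0,0,0,0,0,0.038,1],
    [0,0,0,0,0,0.038,1],
    [0,0,0,0,0,0.038,1],
  ],
)

```text
t: 5.02
tool_pos: [0.5582, 0.2197, 0.2322]
eef_rot: [[-0.986, -0.169, -0.0], [-0.169, 0.986, 0.0], [0.0, 0.0, -1.0]]
force: [4.6, 1.8, -9.5]
gripper_width: 0.0258
finger_force: 34.9
```

Emit:
step_arm(
  motion=[
    [0,0,0,0,0,0.038,1],
    [0,0,0,0,0,0.038,1],
    [0,0,0,0,0,0.038,1],
    [0,0,0,0,0,0.038,1],
    [0,0,0,0,0,0.038,1],
    [0,0,0,0,0,0,1],
    [0,0,0,0,0,0,1],
  ],
)

```text
t: 5.6
tool_pos: [0.5584, 0.2204, 0.2324]
eef_rot: [[-0.912, 0.409, 0.0], [0.409, 0.912, 0.002], [0.0, 0.001, -1.0]]
force: [5.0, 5.6, -8.9]
gripper_width: 0.0257
finger_force: 35.0
```

```bash
python3 st.py; python3 -c "
from h import *
print(sense()['torque'])
p,d=grab('side');cv2.imwrite('pics/s1.png',cv2.resize(p[90:230,230:410],(720,560),interpolation=cv2.INTER_CUBIC)[:,:,::-1])"
```

```text
5.6 [0.55835647 0.2203748  0.23236509] to go [-3.84156584e-05 -9.62183633e-04  1.23636818e-02] 65.84609287591935 [ 1.77620638e-04  1.52597143e-03 -9.99998820e-01] [ 0.27562534  0.44131149  1.38490751  0.00146788  1.31478771 -0.8739774 ] [ 5.0269064   5.63189962 -8.85723441] 0.02573164773844327 34.986199736595154
[ 1.3422148  -1.17866406 -0.01804934]
```

View pics/s1.png

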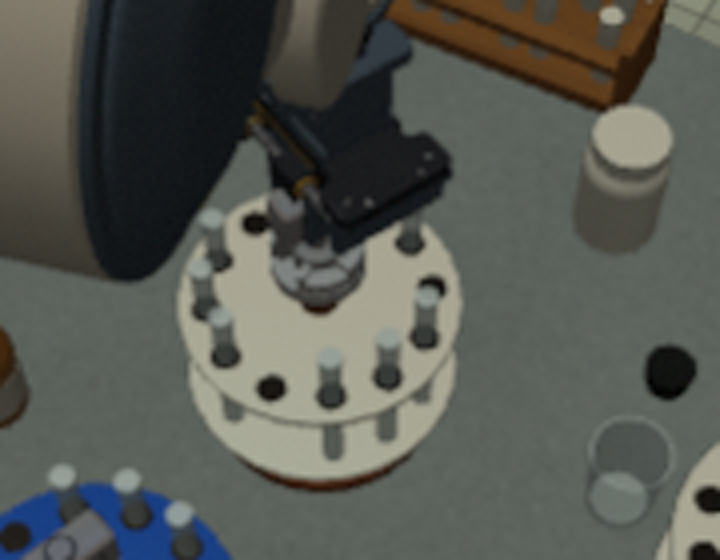

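The image shows the fingers on the collar at about (310,215), still above the crown of the loaded disc. It has turned 68.4° clockwise with almost no turning torque left. I lower it by about 19 mm and then release.

Emit:
step_arm(
  motion=[
    [0,0,0.04,0,0,0,1],
    [0,0,0.04,0,0,0,1],
    [0,0,0.04,0,0,0,1],
    [0,0,0.04,0,0,0,1],
    [0,0,0.03,0,0,0,1],
    [0,0,0,0,0,0,1],
    [0,0,0,0,0,0,1],
  ],
)

```text
t: 6.23
tool_pos: [0.5584, 0.2204, 0.2135]
eef_rot: [[-0.913, 0.408, 0.0], [0.408, 0.913, 0.002], [0.0, 0.002, -1.0]]
force: [3.5, 6.7, -6.0]
gripper_width: 0.0261
finger_force: 35.0
```

```bash
python3 st.py
```

```text
6.2333 [0.55843519 0.2204017  0.21348972] to go [ 3.11960395e-05 -9.90473980e-04 -6.51184707e-03] 65.9033936422661 [ 3.56456492e-04  1.57748295e-03 -9.99998692e-01] [ 0.27563228  0.45865283  1.41015073  0.0014868   1.27201708 -0.87503627] [ 3.50745082  6.68879018 -5.99140628] 0.026114421538705204 34.984692335128784
```

The collar is in the slots: the spring still pulls down 6 N, well below shelf height. Releasing.

Emit:
step_arm(
  motion=[
    [0,0,0,0,0,0,-1],
    [0,0,0,0,0,0,-1],
    [0,0,0,0,0,0,-1],
    [0,0,0,0,0,0,-1],
    [0,0,0,0,0,0,-1],
    [0,0,0,0,0,0,-1],
    [0,0,0,0,0,0,-1],
    [0,0,0,0,0,0,-1],
  ],
)

```text
t: 6.9
tool_pos: [0.5581, 0.2194, 0.2139]
eef_rot: [[-0.913, 0.408, 0.0], [0.408, 0.913, 0.0], [-0.0, 0.0, -1.0]]
force: [-0.1, 0.1, 0.8]
gripper_width: 0.0765
finger_force: 0.0
```

Emit:
step_arm(
  motion=[
    [0,0,-0.1,0,0,0,-1],
    [0,0,-0.2,0,0,0,-1],
    [0,0,-0.3,0,0,0,-1],
    [0,0,-0.3,0,0,0,-1],
    [0,0,-0.3,0,0,0,-1],
    [0.35,0,0,0,0,0,-1],
    [0.35,0,0,0,0,0,-1],
    [0.35,0,0,0,0,0,-1],
    [0.35,0,0,0,0,0,-1],
    [0.35,0,0,0,0,0,-1],
  ],
)

```text
t: 7.73
tool_pos: [0.3968, 0.2912, 0.3347]
eef_rot: [[-0.913, 0.409, 0.001], [0.409, 0.913, 0.0], [-0.0, 0.001, -1.0]]
force: [-0.3, 0.7, 0.4]
gripper_width: 0.0914
finger_force: 0.0
```

Run:
```python
from h import *
s=sense(); print(s['t'],s['tool_pos'],s['force'],s['gripper_width'])
for n,(u,v) in dict(side=(310,160),top=(283,178)).items():
    p,d=grab(n)
    vv,uu=np.mgrid[v-30:v+30,u-35:u+35]; dd=d[v-30:v+30,u-35:u+35]
    w=world(n,np.c_[uu.ravel(),vv.ravel()],dd.ravel())
    t=w[(dd.ravel()>0)&(w[:,2]>.23)&(w[:,2]<.27)]
    print(n,len(t),np.median(t[:,2]) if len(t) else 0,cv2.minAreaRect(t[:,:2].astype(np.float32)) if len(t) else 0)
    if n=='side': cv2.imwrite('pics/s2.png',cv2.resize(p[90:230,230:410],(720,560),interpolation=cv2.INTER_CUBIC)[:,:,::-1])
```

```text
7.7333 [0.39682783 0.29122447 0.33474483] [-0.31375316  0.74982458  0.35261803] 0.09140502651564614
side 240 0.23977496406504356 ((0.557898998260498, 0.21881455183029175), (0.027675114572048187, 0.060838792473077774), 68.24024200439453)
top 196 0.23900432861628063 ((0.5567222237586975, 0.22160150110721588), (0.02652665413916111, 0.06183159723877907), 65.29537200927734)
```

View pics/s2.png

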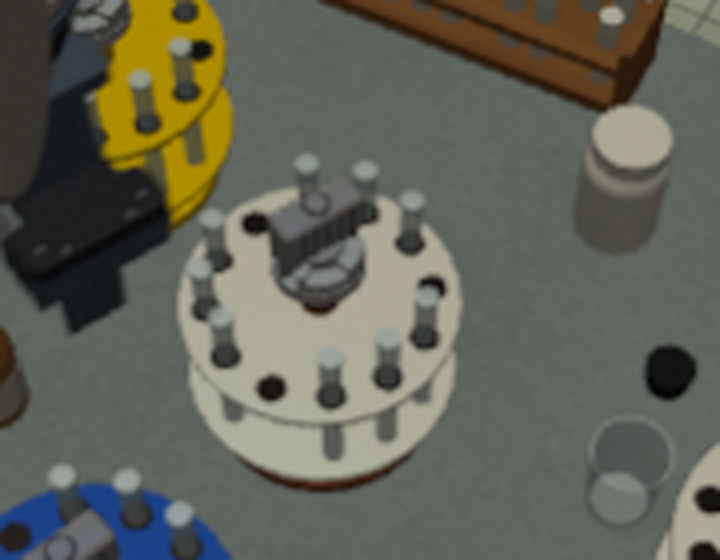

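The image shows the collar free at about (318,215), turned about 68° and seated on the crown, with the gripper clear of it. Its top is 10 mm lower than before (0.2493 to 0.2394), which means it is locked.

```bash
python3 -c "
from cell import *
print(job_done())"
```

```text
the job is handed in; nothing more can be done
None
```

The loaded carousel's collar is locked: I lifted it, turned it about 68° clockwise and released it, and it sits 10 mm lower, fully down in its deep slots; I left the empty carousel's collar alone and handed the job in (no verdict was shown).

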